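Re-tension the quick-release hold-down bar of a tube mixer

ROBOT

A 6-joint arm with a two-finger parallel gripper is mounted at the origin on a cart in front of the work surface, level with it; the furniture and walls round the work are solid. World frame = base frame: x ahead of the robot, y to its left, z up, the work surface at z = 0. Lengths are in mm, angles in rad, forces in N, time in s.
With the tool pointing down it reaches from about 350 to 925 mm from the base axis. Payload 6.4 kg.
Tool frame: the origin (TCP) lies at the very end of the fingers, on their centre line; the grasp point (between the pads) lies 19 mm behind it; z points along the fingers, y is the direction in which the jaws open and shut (so a half turn about z gives the same grasp; the last joint's range is limited). The gripper opens to 85 mm and grips with 20 to 120 N. Pads are 22 mm wide; open, the fingers measure 114 mm over their backs; the gripper's body (76 mm by 85 mm) begins 54 mm behind the grasp point. The pads swing forward as they close: fully open they stand 13 mm farther back than shut.
Start: joints at [-1.287, 0.245, 1.558, -0, 1.339, -0.174], TCP at [287.29, -583.077, 231.29] pointing down, gripper open.
Joint ranges: [-3.13, 3.13], [-1.02, 2.26], [0.13, 2.54], [-0.95, 4.09], [0.21, 2.88], [-2.74, 2.74]. Speed limits (rad/s): [2.57, 2.57, 3.14, 3.14, 3.14, 3.14].

INTERFACE

Orientations are given as [roll, pitch, yaw] about the fixed x, y, z axes, in that order (R = Rz(yaw) Ry(pitch) Rx(roll)).
In Python, from rig import arm gives the robot as it stands. The module is installed in compiled form; this text tells all that it offers.
- The arm moves only by the tool servo_tool, never from a script. Its argument "commands" is a list of rows, each a list of 5 numbers: the shift along the tool's x, y, z in cm, then the turn about the tool's z in rad, then the opening, from -1 (shut) to 1 (fully open), so that 0 is half open. A call has 1 to 5 rows; each row shifts and turns the commanded pose from where the row before left it, along the tool's axes as they then stand; what a row does not reach is not made up. A row lasts 1/8 s, in which the tool goes at most 62.5 mm and 10.7 degrees, less where a joint would pass 70% of its speed; a pose out of reach is approached as far as the arm can. A call with a gripper value outside its range is refused whole. The fingers move at their own pace and stop on an object; "squeeze" is the grip in N (left out, the last holds). Time passes only in rows, so rows that do not move let the fingers close. It gives the time, the measured TCP pose, the force and the opening at its end, in the units of the state.
- arm.read_state(): the state, without advancing time (a new reading comes with each control period).
- arm.grab_frame(name): name is "side" or "top"; returns a dict with "color" (480x640x3 uint8, blue, green, red), "fx", "fy", "cx", "cy" (pixels), "T" (4x4, takes a point from camera to world coordinates). Camera axes: x right, y up, looking along -z (the intrinsics and any distortion apply to the point x, -y, -z); pixel columns grow to the right and rows downward; lengths in mm; the calibration is good to about 2 mm. A picture is of the moment at which its call begins. There is no depth.
- arm.job_done(): hands the job in, once; it reports no verdict.
Trained networks look in a picture, given as the dict that the camera call returned (one of the last four; its "shot" number tells which), for a name from the list of things; names that differ only in an ending like _2 or _b are one class to them, and where a whole thing is asked for, a point or a joint stands for the part that bears it (a point fixed in the world has none). Each returns a list of dicts, best first, with "p" (0 to 1); they miss things now and then, are a little off and sometimes report something else, mostly with a low value. They report only what shows in the picture. A call takes as long as a camera call.
- arm.look_for(picture, label): "position" ([column, row] as shares, 0 to 1, of the picture: columns of its width, rows of its height, amid what is visible of it).
- arm.spot_point(picture, label): "position" ([column, row] as shares, 0 to 1, of the picture: columns of its width, rows of its height: a listed point, or the origin of a listed thing).
The state is a dict: "time_s": time; "qpos": joint angles; "joint_velocities": joint speeds; "tau": joint torques, N m; "ee_pos": TCP position; "ee_rot": TCP orientation; "force": force on the tool from outside, world axes, zero at the start; "ft_torque": the same for the moment, N m; "width": opening from 0.0 (shut) to 1.0 (fully open).
Only numpy, scipy, OpenCV 4.12 (cv2) and the standard library are available. Lean on these libraries where they do the work, as an engineer would, in place of code of your own. Each camera call takes 0.05 s, during which the arm holds its last target.

TASK

The rack of blood tubes sits loose under the blue hold-down bar of the tube mixer, so it would rattle when the mixer runs. Flip the red cam lever up open, then with the lever open screw the black wing nut down (clockwise seen from above it) until the white line on it points along the bar at the red set mark, and flip the lever fully down again so that the clear pad presses firmly on the tube caps. Leave the rack in its cradle and do not disturb the things standing around.

Things in the scene. Friction and masses are not known exactly. Their poses are not given: they have to be found in the camera images.
- mixer: Tube mixer, fixed: white housing 190 x 330 x 52 mm on the worktop, with two side towers 150 mm tall that carry a tilted aluminium cradle between them. Origin: on the worktop, under the middle of the housing; x to the mixer's back, y to its left, z up. The rounded towers and the cradle stay lower than the hold-down bar.
- cradle_floor (a point): Middle of the cradle's floor, 90 mm above the mixer's origin. The cradle is parked leaning 35 degrees to the mixer's front: this frame's z axis (the normal) leans 35 degrees from vertical to the front, x points up-slope to the back, y to the left (same as the mixer's y).
- set_mark (a point): Red set mark, a 14 x 4 mm line along the blue hold-down bar, on its top, 34 mm from the nut's axis. The bar (232 mm along y, 26 wide, 12 thick) lies across the cradle, its top 122 mm from the cradle floor: wing nut at its left end (y +100 mm), cam lever at its right end (y -100 mm).
- nut_wing (a joint): Angle of the adjusting nut, rad, range 0 to 2.4; grows when turned clockwise seen from above (from outside, down its axis); friction 0.15 N m. At 0 the white line points up-slope; at 1.57 it points along the bar at the red mark: the right tension, 0.4 rad either way still holds well. Each rad lowers the nut by 3.2 mm along its axis. Starts between 0.15 and 0.55.
- nut_grip (a point): Middle of the nut's black bar-shaped wing, on the nut's axis, which is the cradle's normal (35 degrees from vertical). The wing is 66 mm long, 16 mm wide (the width to grip) and 24 mm tall along the axis (12 mm each side of this point). Below it: a hub 30 mm in diameter, then the bar's top 28 mm below this point.
- nut_line (a point): Outer end of the white line on the nut's wing, 33 mm from nut_grip in the direction in which the line points.
- lever_arm (a joint): Angle of the red cam lever, rad: 0 fully closed (it lies parallel to the cradle floor, pointing down-slope to the front), grows as it is flipped up, 1.9 at its open stop (19 degrees past square to the cradle floor). Turns about the mixer's y axis; stays where it is left, friction 0.18 N m, no spring-back.
- lever_grip (a point): Middle of the red lever's paddle: 52 mm long, 18 mm wide along the mixer's y (the width to grip), 11 mm thick; 88 mm from the lever's pivot. It turns with the lever; the lever's tip is 26 mm farther out. Nothing is beneath it but the housing, more than 60 mm below.
- lever_pivot (a point): The cam lever's pivot, on the axis of its pin, fixed to the mixer.
- pad: Clear pressure plate 42 x 140 x 5 mm, sprung under the bar (9 N per mm), lying over the caps. Origin: middle of its underside. At the start it clears the caps or touches them only lightly.
- rack: White tube rack 52 x 148 x 64 mm, loose in the cradle, with ten capped blood tubes fixed in it (cap tops 96 mm above the rack's underside). Origin: middle of its underside; its z axis is the cradle's normal.
- timer: Bystander: bench timer 66 x 62 x 18 mm, white. Origin: middle of underside.
- reagent: Bystander: white reagent bottle with red cap, 52 mm diameter, 92 mm tall. Origin: middle of underside.
- cuvettes: Bystander: grey tray of cuvettes 65 x 100 x 45 mm. Origin: middle of underside.

How it is judged:
By the outcome, as a careful person would: the job done as asked, in the order asked, and still so for the second after the job is handed in, with the robot touching nothing.
It also fails if it takes over 58 s, if anything falls off the work surface, if the arm or the gripper's body presses on something with over 40 N, if the wrist force passes 120 N, or if a joint passes its speed limit or range.

## Working session

There is one attempt and no reset: what is moved stays moved. The work goes in short steps, Python scripts to look and compute and a tool call to move; the robot and the scene stay as the last step left them, time stands still between calls to the robot, and variables do not carry over. Pictures are saved under pics/ and viewed, and the job is handed in when it is done.

Besides the shell and the picture viewer there is one more tool, called after ">>>" as a command line: name --pt "numbers of a row" for each row, then --argument value for the rest. servo_tool: Moves the arm, as the interface text tells. Its arguments: {"type":"object","properties":{"commands":{"type":"array","items":{"type":"array","items":{"type":"number"}}},"squeeze":{"type":"number"}},"required":["commands"]}

```bash
mkdir -p pics; cat > h.py <<'E'
import numpy as np, cv2
from rig import arm
def pix(f,p):
    return np.array([p[0]*640,p[1]*480])
def ray(f,uv):
    K=f
    d=np.array([(uv[0]-f['cx'])/f['fx'],-(uv[1]-f['cy'])/f['fy'],-1.])
    T=np.array(f['T']); 
    d=T[:3,:3]@d; return T[:3,3],d/np.linalg.norm(d)
def proj(f,P):
    T=np.array(f['T']); c=T[:3,:3].T@(np.array(P)-T[:3,3])
    return np.array([f['cx']+f['fx']*c[0]/-c[2], f['cy']-f['fy']*c[1]/-c[2]])
def tri(rays):
    A=np.zeros((3,3));b=np.zeros(3)
    for o,d in rays:
        M=np.eye(3)-np.outer(d,d);A+=M;b+=M@o
    x=np.linalg.solve(A,b)
    return x,[np.linalg.norm((np.eye(3)-np.outer(d,d))@(x-o)) for o,d in rays]
E
python3 - <<'E'
from h import *
fs={n:arm.grab_frame(n) for n in('side','top')}
for n,f in fs.items():
    cv2.imwrite(f'pics/{n}0.png',f['color']); print(n,[k for k in f],f['fx'],f['cx'],f['cy'],np.round(f['T'],3).tolist())
for l in ['mixer','cradle_floor','set_mark','nut_grip','nut_line','lever_grip','lever_pivot','pad','rack','timer','reagent','cuvettes']:
    r=[]
    for n,f in fs.items():
        s=arm.spot_point(f,l)
        print(l,n,[(np.round(pix(f,q['position']),1).tolist(),round(q['p'],2)) for q in s[:2]])
        if s: r.append(ray(f,pix(f,s[0]['position'])))
    if len(r)==2: print('   ',*[np.round(v,1) for v in tri(r)])
s=arm.read_state();print(s)
E
```

```text
side ['color', 'fx', 'fy', 'cx', 'cy', 'T', 'shot'] 612.3868185253542 317.4475556306128 242.15594976598425 [[0.996, 0.054, -0.069, 411.411], [-0.088, 0.613, -0.785, -1219.309], [-0.0, 0.788, 0.615, 1075.903], [0.0, 0.0, 0.0, 1.0]]
top ['color', 'fx', 'fy', 'cx', 'cy', 'T', 'shot'] 603.3013967050315 330.8995440253808 231.51263600013144 [[0.024, 0.996, -0.085, 375.944], [-1.0, 0.024, -0.004, -16.532], [-0.002, 0.085, 0.996, 1793.791], [0.0, 0.0, 0.0, 1.0]]
mixer side [([370.5, 296.5], 0.6)]
mixer top [([351.6, 193.0], 0.59)]
    [650.  -68.9 -13.6] [0.8 0.8]
cradle_floor side [([372.1, 266.7], 0.75), ([350.2, 242.4], 0.39)]
cradle_floor top [([355.9, 188.7], 0.67)]
    [646.5 -77.7  95.4] [1.1 1.1]
set_mark side [([344.0, 218.2], 0.76), ([355.7, 210.6], 0.5)]
set_mark top [([329.8, 207.7], 0.75)]
    [580.2  -5.6 195.3] [3.6 3.6]
nut_grip side [([337.5, 201.2], 0.67)]
nut_grip top [([313.4, 211.8], 0.78), ([386.5, 244.7], 0.67)]
    [567.   37.  217.6] [5.1 5.1]
nut_line side [([348.3, 200.2], 0.52)]
nut_line top [([320.7, 201.0], 0.53)]
    [592.7  18.2 231.8] [3.7 3.7]
lever_grip sid
[... 753 characters left out ...]
   8.4] [0.4 0.4]
{'time_s': 1.3, 'qpos': array([-1.28710742e+00,  2.45087093e-01,  1.55779969e+00,  5.97489421e-06,
        1.33868723e+00, -1.74094133e-01]), 'joint_velocities': array([-5.80636261e-04,  1.04566029e-04, -1.26989269e-04, -3.05514078e-04,
       -6.38900818e-04,  6.55849830e-05]), 'tau': array([ 1.90209284e-04, -4.29510963e+01, -3.26418078e+01, -1.27148655e-04,
        5.27045613e-04, -4.35715933e-06]), 'ee_pos': array([ 287.28863077, -583.08199325,  231.2986809 ]), 'ee_rot': array([ 3.14157329e+00, -2.49802975e-06,  4.57781664e-01]), 'force': array([1.03507121, 0.22320225, 0.2047413 ]), 'ft_torque': array([ 0.05520901,  0.02739195, -0.00529543]), 'width': 0.9999591825897054}
```

View pics/side0.png

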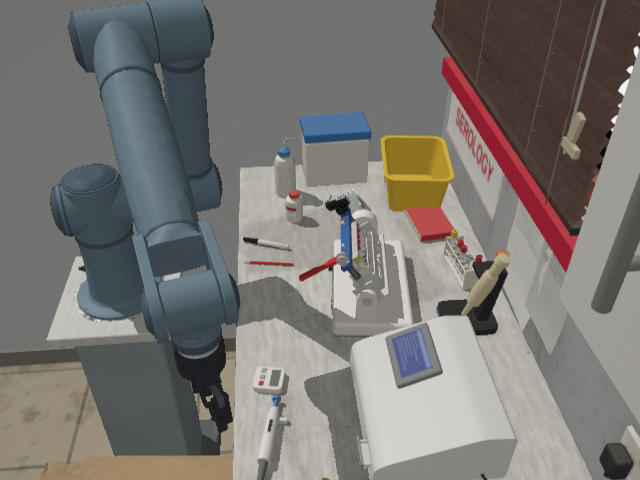

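View pics/top0.png

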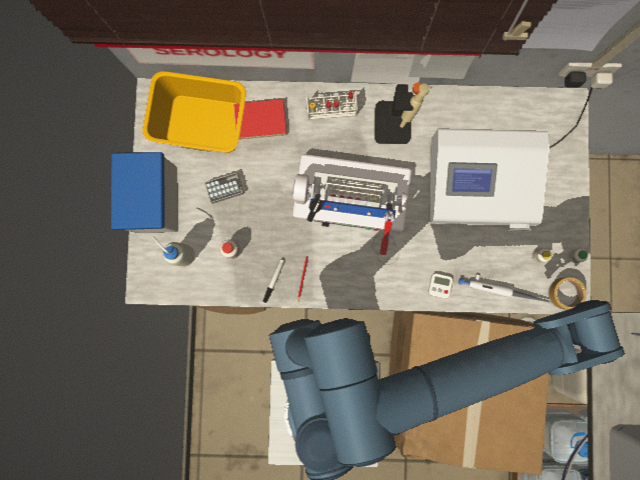

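```bash
cat >> h.py <<'E'
s35,c35=np.sin(np.radians(35)),np.cos(np.radians(35))
CX=np.array([c35,0,s35]);CZ=np.array([-s35,0,c35]);CY=np.array([0,1.,0])
def cr(x,y,z): return np.array([0,0,90.])+CX*x+CY*y+CZ*z
def RZ(a): return np.array([[np.cos(a),-np.sin(a),0],[np.sin(a),np.cos(a),0],[0,0,1]])
E
python3 - <<'E'
from h import *
from scipy.optimize import least_squares
obs=[];tot={}
for k in range(3):
  for n in('side','top'):
    f=arm.grab_frame(n)
    for l in ['mixer','cradle_floor','set_mark','nut_grip','nut_line','lever_grip','lever_pivot','pad']:
        s=arm.spot_point(f,l)
        for q in s[:1]:
            if q['p']>.4: tot.setdefault((l,n),[]).append(pix(f,q['position'])); 
    tot[n]=f
for k,v in tot.items():
    if isinstance(k,tuple): print(k,np.round(v,1).tolist()); obs.append((k[0],tot[k[1]],np.median(v,0),k[1]))
def model(p):
    x,y,yaw,px,pz,th,la=p[:7]
    T=lambda q:RZ(yaw)@q+np.array([x,y,0])
    d={'mixer':T(np.zeros(3)),'cradle_floor':T(cr(0,0,0)),'set_mark':T(cr(0,66,122)),'nut_grip':T(cr(0,100,150)),
    'nut_line':T(cr(33*np.cos(th),100-33*np.sin(th),150)),'lever_pivot':T(cr(px,-100,pz)),
    'lever_grip':T(cr(px-88*np.cos(la),-100,pz+88*np.sin(la)))}
    return d
def res(p):
    d=model(p);r=[]
    for l,f,uv,n in obs:
        if l in d: r+=list(proj(f,d[l])-uv)
    r+=[(p[6])*20]
    return np.array(r)
for yaw0 in (0.1,-.1):
    r=least_squares(res,[645,-68,yaw0,0,122,.35,0],loss='soft_l1',f_scale=2)
    print(r.cost,np.round(r.x,3))
d=model(r.x)
for l,f,uv,n in obs:
    if l in d: print(l,n,np.round(proj(f,d[l])-uv,1),np.round(d[l],1))
np.save('fit.npy',r.x)
for n in('side','top'):
    f=tot[n];u=proj(f,d['set_mark']).astype(int);im=f['color'].copy()
    x0,y0=u[0]-100,u[1]-75
    x0=max(x0,0)
    im=cv2.resize(im[y0:y0+150,x0:x0+200],None,fx=4,fy=4,interpolation=cv2.INTER_CUBIC)
    for l in d:
        q=(proj(f,d[l])-[x0,y0])*4+2;cv2.circle(im,tuple(int(v) for v in q),3,(0,255,0),1)
    cv2.imwrite(f'pics/{n}1.png',im);print(x0,y0)
E
```

```text
('mixer', 'side') [[371.0, 267.1], [367.7, 294.0], [373.6, 265.9]]
('cradle_floor', 'side') [[376.5, 266.3], [374.5, 265.5], [374.3, 264.3]]
('set_mark', 'side') [[342.0, 217.5], [343.4, 219.8], [344.6, 217.4]]
('nut_grip', 'side') [[337.4, 203.9], [339.4, 204.8], [336.9, 202.6]]
('nut_line', 'side') [[347.3, 200.3], [347.1, 200.7], [347.5, 200.4]]
('lever_grip', 'side') [[310.6, 273.0], [310.6, 273.4], [309.4, 275.3]]
('pad', 'side') [[349.8, 240.2], [349.6, 245.1], [349.6, 242.9]]
('mixer', 'top') [[352.4, 194.6], [351.9, 197.6], [351.0, 192.9]]
('cradle_floor', 'top') [[355.3, 189.7], [353.9, 189.8], [354.1, 191.3]]
('set_mark', 'top') [[327.9, 208.1], [324.4, 206.9], [328.6, 207.0]]
('nut_grip', 'top') [[311.6, 209.7], [309.2, 211.9], [314.1, 210.6]]
('nut_line', 'top') [[320.2, 201.7], [320.1, 199.9], [318.3, 199.9]]
('lever_grip', 'top') [[385.9, 245.3], [383.1, 244.8]]
('lever_pivot', 'top') [[387.8, 213.9], [385.9, 215.1], [385.9, 215.4]]
('pad', 'top') [[347.3, 203.9], [350.8, 202.9]]
('lever_pivot', 'side') [[338.7, 259.6], [343.4, 260.9]]
66.78964546809001 [ 6.47689e+02 -6
[... 164 characters left out ...]
4.90000e-01  4.70000e-02]
mixer side [-1.5 25.4] [647.7 -68.2   0. ]
cradle_floor side [-3.1  0.4] [647.7 -68.2  90. ]
set_mark side [-0.1  0.5] [583.3   3.2 189.9]
nut_grip side [-0.9 -1.3] [570.   38.4 212.9]
nut_line side [-0.8  0.1] [592.5  21.  229.6]
lever_grip side [-1.5  1.6] [ 485.6 -155.4  148.2]
mixer top [-0.4 -1.8] [647.7 -68.2   0. ]
cradle_floor top [-1.6 -1.7] [647.7 -68.2  90. ]
set_mark top [-1.3 -1.6] [583.3   3.2 189.9]
nut_grip top [ 1.5 -1.6] [570.   38.4 212.9]
nut_line top [-0.4 -0.1] [592.5  21.  229.6]
lever_grip top [-0.6 -0.8] [ 485.6 -155.4  148.2]
lever_pivot top [2.2 0.3] [ 559.7 -161.4  195.3]
lever_pivot side [ 0.8 -1.2] [ 559.7 -161.4  195.3]
243 143
226 130
```

View pics/side1.png

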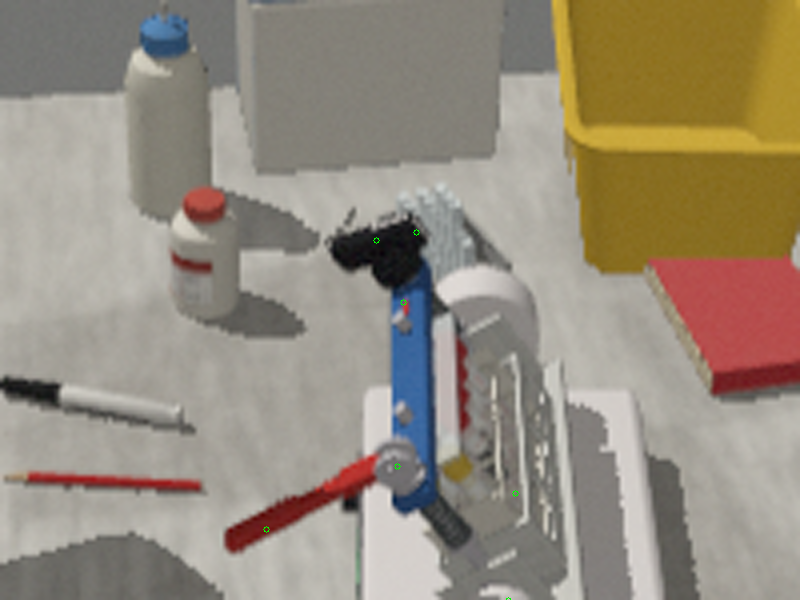

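View pics/top1.png

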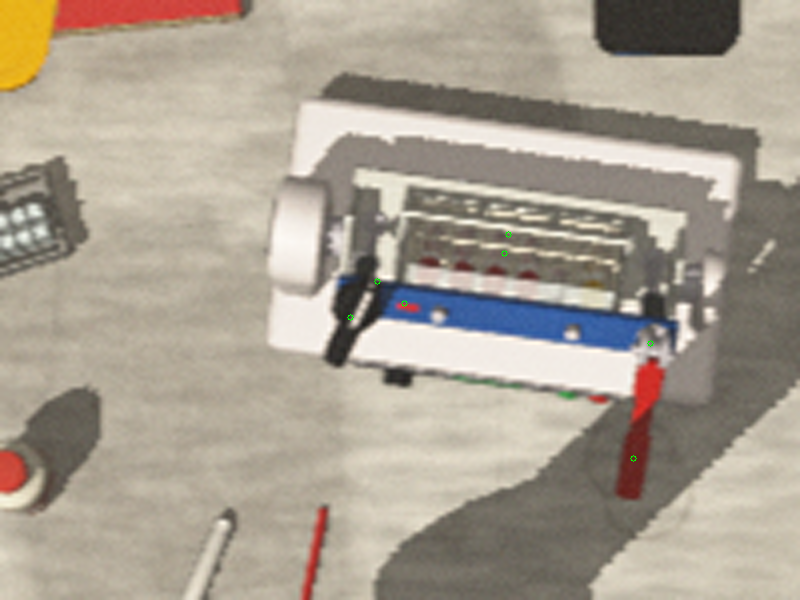

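>>> servo_tool --pt "0 0 -2 0.18 0" --pt "0 0 -2 0.18 0" --pt "0 0 -2 0.18 0" --pt "0 0 0 0 0" --squeeze 25

```text
time_s: 4.5
ee_pos: [287.6, -584.0, 293.4]
ee_rot: [3.138, -0.001, -0.08]
force: [0.1, -0.7, -0.9]
width: 0.5
```

```bash
cat >> h.py <<'E'
def where():
    s=arm.read_state();return np.array(s['ee_pos']),s['ee_rot'][2],s
def to(target,p=None,yaw=None):
    if p is None: p,yaw,_=where()
    d=np.array(target,float)-p
    tx=np.array([np.cos(yaw),np.sin(yaw),0]);ty=np.array([np.sin(yaw),-np.cos(yaw),0])
    return np.round(np.array([d@tx,d@ty,-d[2]])/10,2)
E
python3 - <<'E'
from h import *
p,y,s=where();print(p,y,s['width'],s['time_s'])
a=[370,-330,290];b=[400,-157,290];c=[485,-157,220]
q=p
for t in (a,b,c): print(to(t,q,y)); q=np.array(t,float)
E
```

```text
[ 287.56163703 -583.97823755  293.43736025] -0.08005799065274077 0.49976020960005807 4.5
[  6.19 -25.98   0.34]
[  1.61 -17.48  -0.  ]
[ 8.47 -0.68  7.  ]
```

>>> servo_tool --pt "1.24 -5.2 0 0 0" --pt "1.24 -5.2 0 0 0" --pt "1.24 -5.2 0 0 0" --pt "1.24 -5.2 0 0 0" --pt "1.24 -5.2 0 0 0"

```text
time_s: 5.12
ee_pos: [370.4, -327.0, 290.0]
ee_rot: [-3.14, 0.001, -0.079]
force: [-0.3, 0.8, 0.7]
width: 0.499
```

>>> servo_tool --pt "0.4 -4.4 0 0 0" --pt "0.4 -4.4 0 0 0" --pt "0.4 -4.4 0 0 0" --pt "0.4 -4.2 0 0 0" --pt "0 0 0 0 0"

```text
time_s: 5.75
ee_pos: [400.6, -154.7, 290.3]
ee_rot: [-3.141, 0.001, -0.075]
force: [0.1, 0.3, 0.2]
width: 0.5
```

>>> servo_tool --pt "4.2 -0.3 1 0 0" --pt "4.2 -0.3 3 0 0" --pt "0 0 3 0 0" --pt "0 0 0 0 0"

```text
time_s: 6.25
ee_pos: [483.1, -157.5, 217.7]
ee_rot: [-3.139, 0.007, -0.081]
force: [-0.2, -0.4, -0.3]
width: 0.496
```

```bash
python3 - <<'E'
from h import *
p,y,s=where();print(p,y,s['width'],s['force'])
r=np.load('fit.npy')
fs={}
for n in('side','top'):
    f=arm.grab_frame(n);fs[n]=f
    u=proj(f,[520,-157,160]).astype(int)
    im=f['color'][u[1]-75:u[1]+75,u[0]-100:u[0]+100]
    im=cv2.resize(im,None,fx=4,fy=4,interpolation=cv2.INTER_CUBIC)
    for P in (p,[p[0],p[1],148]):
        q=(proj(f,P)-u+[100,75])*4+2;cv2.circle(im,tuple(int(v) for v in q),3,(0,255,0),1)
    cv2.imwrite(f'pics/{n}2.png',im)
rr=[]
for n,f in fs.items():
    s=arm.spot_point(f,'lever_grip')[:1]
    for q in s: print(n,pix(f,q['position']),q['p']); rr.append(ray(f,pix(f,q['position'])))
if len(rr)==2: print(tri(rr))
E
```

```text
[ 483.11670743 -157.52165199  217.66320875] -0.0811068754920099 0.4964720726199027 [-0.21690849 -0.40754059 -0.26195646]
side [311.168 275.712] 0.65
top [385.088 247.008] 0.58
(array([ 484.10589258, -158.88235527,  148.2770865 ]), [np.float64(6.053691357852867), np.float64(6.0536913578529665)])
```

View pics/side2.png

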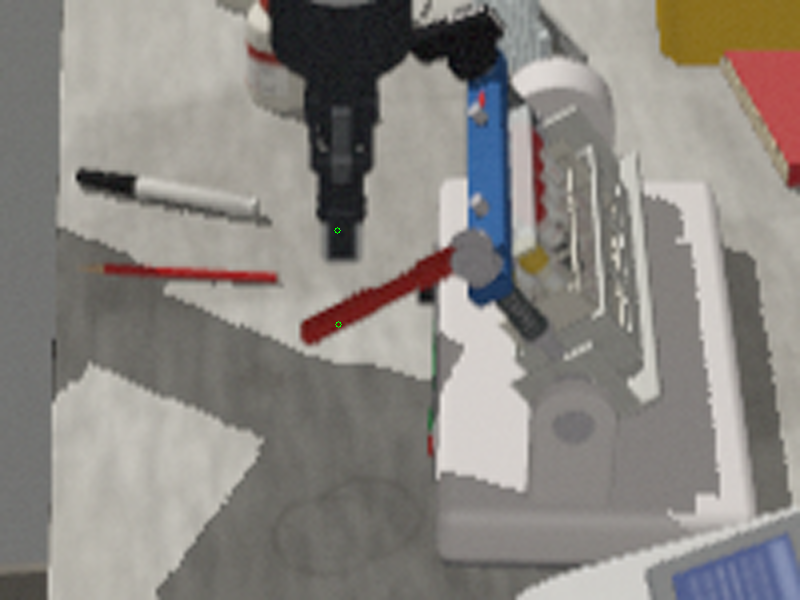

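View pics/top2.png

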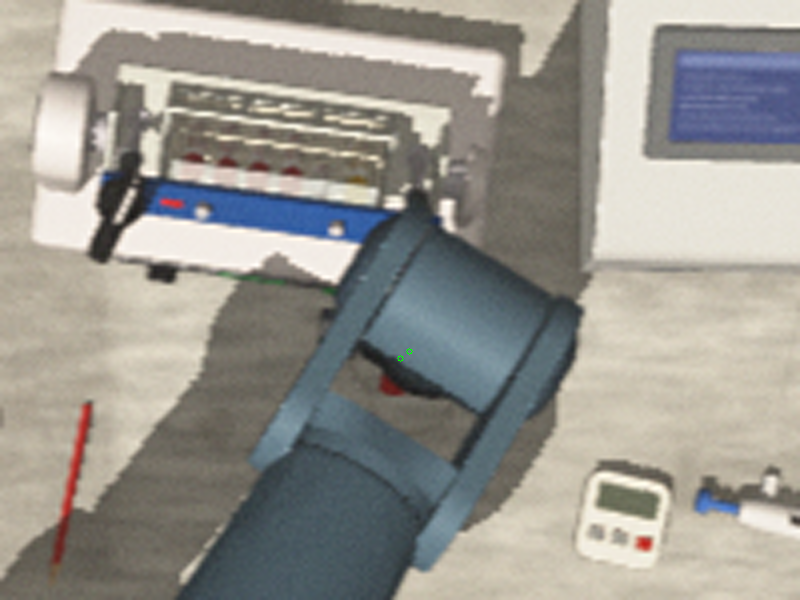

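>>> servo_tool --pt "0.2 -0.1 4.4 0 0" --pt "0 0 4.4 0 0" --pt "0 0 0 0 -1" --pt "0 0 0 0 -1" --pt "0 0 0 0 -1"

```text
time_s: 7.08
ee_pos: [485.6, -154.2, 133.3]
ee_rot: [-3.135, 0.004, -0.083]
force: [-2.1, 9.5, -6.4]
width: 0.208
```

```bash
python3 - <<'E'
from h import *
p,y,s=where();print(p,y,s['width'],s['force'])
r=np.load('fit.npy')
f=arm.grab_frame('side')
u=proj(f,[520,-157,160]).astype(int)
im=f['color'][u[1]-75:u[1]+75,u[0]-100:u[0]+100]
cv2.imwrite(f'pics/side3.png',cv2.resize(im,None,fx=4,fy=4,interpolation=cv2.INTER_CUBIC))
# arc
R=RZ(r[2]);
for la0 in (0.,):
  prev=None
  for a in np.linspace(0,1.9,15):
    v=np.array([-88*np.cos(a),88*np.sin(a)]); x=v[0]*c35-v[1]*s35; z=v[0]*s35+v[1]*c35
    if prev is not None: print(round(a,2),np.round([(x-prev[0])/10,-(z-prev[1])/10],2))
    prev=(x,z)
E
```

```text
[ 485.59039523 -154.23770992  133.33561132] -0.08341882868200812 0.2084023854401461 [-2.05919422  9.47212844 -6.44792826]
0.14 [-0.62 -1.02]
0.27 [-0.47 -1.1 ]
0.41 [-0.32 -1.15]
0.54 [-0.16 -1.18]
0.68 [-0.   -1.19]
0.81 [ 0.16 -1.18]
0.95 [ 0.32 -1.15]
1.09 [ 0.47 -1.1 ]
1.22 [ 0.62 -1.02]
1.36 [ 0.75 -0.93]
1.49 [ 0.87 -0.82]
1.63 [ 0.97 -0.69]
1.76 [ 1.06 -0.56]
1.9 [ 1.12 -0.41]
```

>>> servo_tool --pt "-0.62 0.1 -1.02 0 -1" --pt "-0.47 0 -1.1 0 -1" --pt "-0.32 0 -1.15 0 -1" --pt "-0.16 0 -1.18 0 -1"

```text
time_s: 7.62
ee_pos: [471.4, -152.6, 179.1]
ee_rot: [-3.132, -0.001, -0.083]
force: [5.6, 16.3, -5.9]
width: 0.207
```

```bash
python3 - <<'E'
from h import *
p,y,s=where();print(p,y,s['width'],s['force'])
f=arm.grab_frame('side')
u=proj(f,[520,-157,160]).astype(int)
im=f['color'][u[1]-75:u[1]+75,u[0]-100:u[0]+100]
cv2.imwrite(f'pics/side4.png',cv2.resize(im,None,fx=4,fy=4,interpolation=cv2.INTER_CUBIC))
E
```

```text
[ 471.4182877  -152.64749559  179.07651814] -0.08319433470134774 0.2071355538552185 [ 5.58004098 16.34211867 -5.86866919]
```

View pics/side4.png

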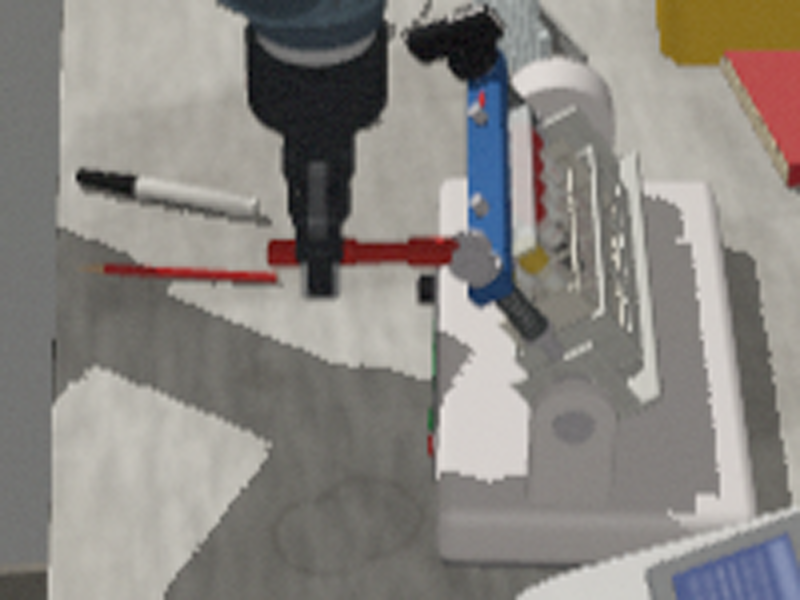

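>>> servo_tool --pt "0 -0.3 -1.19 0 -1" --pt "0.16 -0.1 -1.18 0 -1" --pt "0.32 0 -1.15 0 -1" --pt "0.47 0 -1.1 0 -1" --pt "0.62 0 -1.02 0 -1"

```text
time_s: 8.3
ee_pos: [487.5, -153.9, 235.1]
ee_rot: [-3.141, -0.001, -0.083]
force: [3.4, 2.8, -9.5]
width: 0.205
```

>>> servo_tool --pt "0.75 0 -0.93 0 -1" --pt "0.87 0 -0.82 0 -1" --pt "0.97 0 -0.69 0 -1" --pt "1.06 0 -0.56 0 -1" --pt "0 0 0 0 -1"

```text
time_s: 8.93
ee_pos: [524.9, -157.9, 264.9]
ee_rot: [3.14, -0.002, -0.082]
force: [2.5, -1.2, -6.3]
width: 0.205
```

```bash
python3 - <<'E'
from h import *
p,y,s=where();print(p,y,s['width'],s['force'])
f=arm.grab_frame('side')
u=proj(f,[520,-157,200]).astype(int)
im=f['color'][u[1]-75:u[1]+75,u[0]-100:u[0]+100]
cv2.imwrite(f'pics/side5.png',cv2.resize(im,None,fx=4,fy=4,interpolation=cv2.INTER_CUBIC))
E
```

```text
[ 524.89612215 -157.88010673  264.88930415] -0.08186471575378707 0.2052562270219042 [ 2.52462896 -1.23517504 -6.31359973]
```

View pics/side5.png

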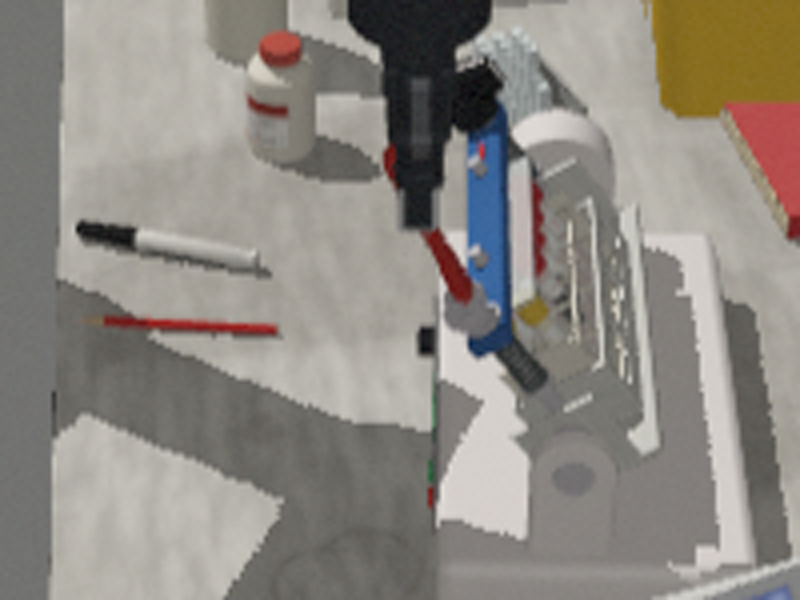

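>>> servo_tool --pt "1.1 0 -0.4 0 -1" --pt "0.5 0 -0.1 0 -1" --pt "0.3 0 0 0 -1" --pt "0 0 0 0 -1"

```text
time_s: 9.48
ee_pos: [538.8, -159.2, 269.2]
ee_rot: [3.14, 0.012, -0.082]
force: [-21.3, -3.0, 1.2]
width: 0.205
```

```bash
python3 - <<'E'
from h import *
p,y,s=where();print(p,y,s['width'],s['force'])
f=arm.grab_frame('side')
u=proj(f,[520,-157,200]).astype(int)
im=f['color'][u[1]-75:u[1]+75,u[0]-100:u[0]+100]
cv2.imwrite(f'pics/side6.png',cv2.resize(im,None,fx=4,fy=4,interpolation=cv2.INTER_CUBIC))
E
```

```text
[ 538.80515442 -159.21840294  269.24240336] -0.08211126915023814 0.2048388242538111 [-21.26705738  -3.00943778   1.16309941]
```

View pics/side6.png

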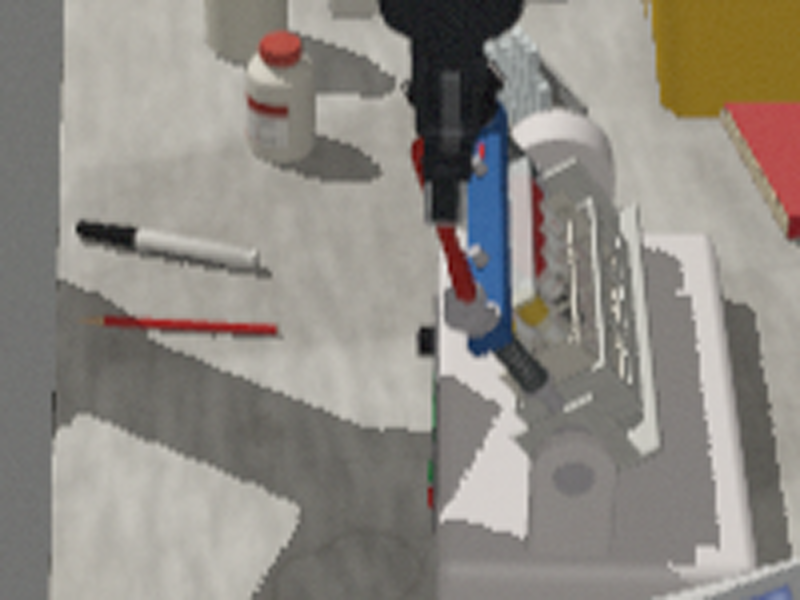

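>>> servo_tool --pt "-0.2 0 0 0 0" --pt "0 0 0 0 0" --pt "0 0 -3 0 0" --pt "0 0 -4 0 0" --pt "0 0 0 0 0"

```text
time_s: 10.15
ee_pos: [542.8, -159.0, 344.8]
ee_rot: [3.138, -0.01, -0.081]
force: [-0.1, 0.8, 0.1]
width: 0.498
```

>>> servo_tool --pt "-4 -4 0 -0.18 0" --pt "-4 -4 0 -0.18 0" --pt "0 0 0 -0.18 0" --pt "0 0 0 -0.18 0" --pt "0 0 0 -0.18 0"

```text
time_s: 10.78
ee_pos: [460.4, -78.9, 339.2]
ee_rot: [3.141, -0.001, 0.825]
force: [0.4, 0.8, -0.3]
width: 0.5
```

```bash
python3 - <<'E'
from h import *
from scipy.optimize import least_squares
p,y,s=where();print(p,y,s['width'],s['force'],s['qpos'])
r=np.load('fit.npy')
fs={}
for n in('side','top'):
    f=arm.grab_frame(n);fs[n]=f
    u=proj(f,[560,-57,210]).astype(int)
    im=f['color'][u[1]-75:u[1]+75,u[0]-100:u[0]+100]
    cv2.imwrite(f'pics/{n}7.png',cv2.resize(im,None,fx=4,fy=4,interpolation=cv2.INTER_CUBIC))
for n,f in fs.items():
  for l in ('nut_grip','nut_line','lever_grip','lever_pivot'):
    s=arm.spot_point(f,l)[:1]
    for q in s: print(n,l,pix(f,q['position']).round(1),round(q['p'],2))
E
```

```text
[460.41399424 -78.93262772 339.15246118] 0.8245428205163388 0.5002531536068534 [ 0.36191216  0.80444014 -0.26089354] [-4.13701445e-01 -2.73222582e-01  1.87603864e+00  8.39181248e-04
  1.53802097e+00  3.32525108e-01]
side nut_grip [338.1 203.3] 0.71
side nut_line [347.5 200.7] 0.56
side lever_grip [333.5 228.1] 0.61
side lever_pivot [340.  258.7] 0.58
top nut_grip [312.3 211.6] 0.45
top nut_line [319.1 201.5] 0.77
top lever_grip [391.7 223.9] 0.48
top lever_pivot [387.  215.4] 0.62
```

View pics/side7.png

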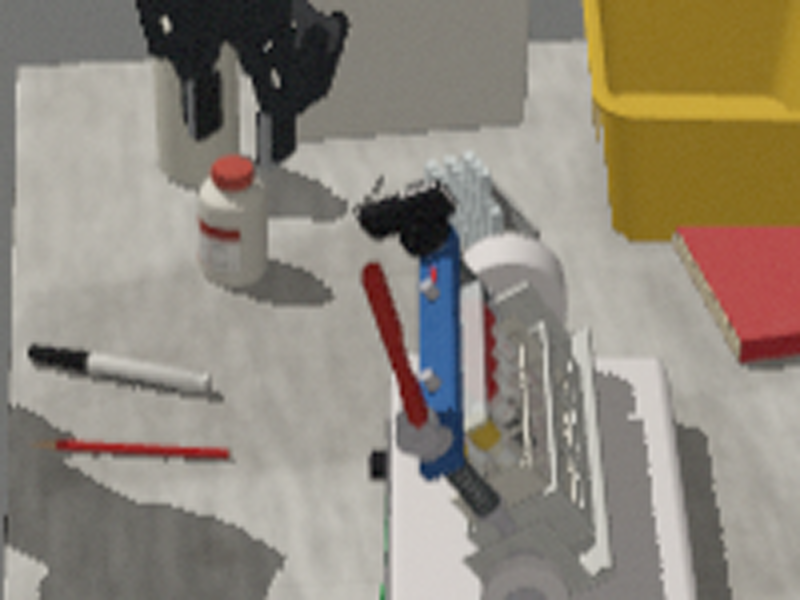

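View pics/top7.png

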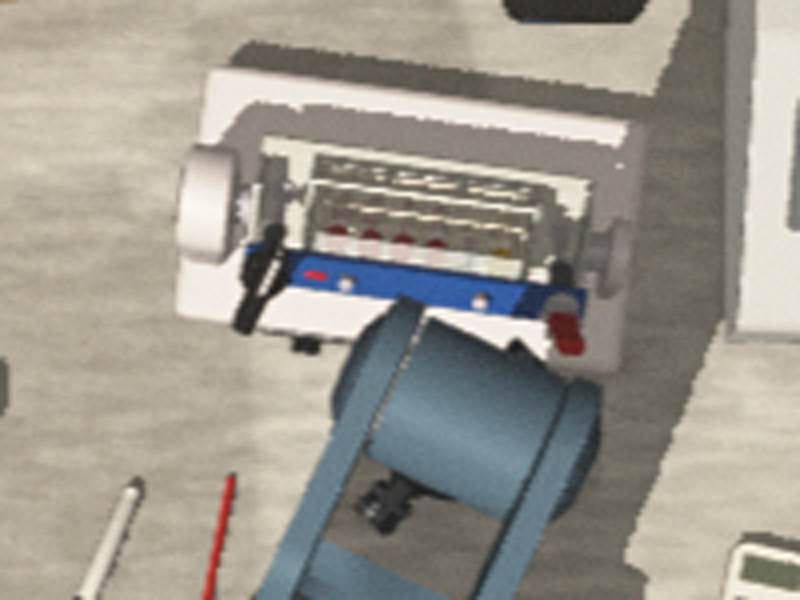

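```bash
python3 - <<'E'
from h import *
r=np.load('fit.npy');x,y,yaw=r[:3]
T=lambda q:RZ(yaw)@q+np.array([x,y,0])
out=[]
for n in('side','top'):
    f=arm.grab_frame(n)
    u=proj(f,T(cr(0,100,150))).astype(int);k=16
    im=cv2.resize(f['color'][u[1]-18:u[1]+18,u[0]-24:u[0]+24],None,fx=k,fy=k,interpolation=cv2.INTER_CUBIC)
    clean=im.copy()
    for th,c in((.15,(0,255,0)),(.35,(255,255,0)),(.55,(0,165,255))):
        a=cr(0,100,162);w=np.array([CX*np.cos(th)-CY*np.sin(th)][0]);m=-CX*np.sin(th)-CY*np.cos(th)
        pts=[T(a+33*i*w+8*j*m) for i,j in((1,1),(1,-1),(-1,-1),(-1,1))]
        pp=np.array([(proj(f,P)-u+[24,18])*k+k/2 for P in pts]).astype(int)
        cv2.polylines(im,[pp],True,c,1)
    out.append(np.vstack([clean,im])[:, :])
im=np.hstack(out);im=cv2.resize(im,None,fx=.5,fy=.5,interpolation=cv2.INTER_AREA);print(im.shape);cv2.imwrite('pics/nut8.png',im)
E
```

```text
(576, 768, 3)
```

View pics/nut8.png

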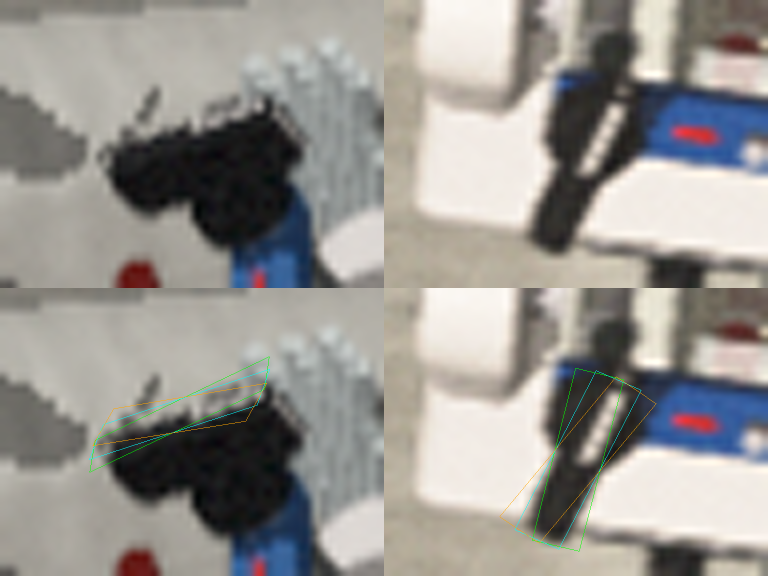

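```bash
cat > plan.py <<'E'
from h import *
ym=-.081
N0=np.array([570,38,211.])
def tgt(th,rad=26,dz=-9,th0=.35):
    w=RZ(ym)@(CX*np.cos(th)-CY*np.sin(th)); n=RZ(ym)@CZ
    P=N0-n*3.2*(th-th0)+rad*w+np.array([0,0,dz])
    phi=np.arctan2(-np.sin(th),c35*np.cos(th))
    return P,ym+phi+np.pi
E
python3 - <<'E'
from plan import *
p,y,s=where();print(p,y)
P,Y=tgt(.35);print(P,Y,'turn',-(Y-y))
for mid in ([480,40,320],):
    print(to(mid,p,y))
q=np.array([480,40,320.]);print('at Y', to(P+[0,0,60],q,Y))
for th in np.linspace(.35,1.57,9)[1:]:
    P2,Y2=tgt(th); print(round(th,2),to(P2,P,Y),round(-(Y2-Y),3),P2.round(1)); P,Y=P2,Y2
E
```

```text
[460.23595968 -79.39284229 339.16473682] 0.8173870120709168
[589.2197665   27.49511529 216.00885338] 2.641389179848816 turn -1.8240021677778993
[10.06 -6.73  1.92]
at Y [-10.18   4.14   4.4 ]
0.5 [-0.05 -0.37  0.13] 0.172 [587.9  24.  214.7]
0.66 [-0.06 -0.36  0.16] 0.162 [586.1  20.8 213. ]
0.81 [-0.06 -0.34  0.19] 0.153 [584.   18.  211.1]
0.96 [-0.06 -0.33  0.22] 0.144 [581.6  15.7 209. ]
1.11 [-0.05 -0.32  0.24] 0.137 [578.9  13.9 206.6]
1.27 [-0.03 -0.31  0.25] 0.131 [576.1  12.6 204.1]
1.42 [-0.02 -0.3   0.26] 0.127 [573.1  12.  201.5]
1.57 [ 0.01 -0.3   0.27] 0.125 [570.1  11.9 198.8]
```

>>> servo_tool --pt "5.03 -3.37 0.8 0 0" --pt "5.03 -3.37 0.8 0 0" --pt "0 0 0 -0.182 0" --pt "0 0 0 -0.182 0" --pt "0 0 0 -0.182 0"

```text
time_s: 12.0
ee_pos: [479.8, 40.4, 323.1]
ee_rot: [-3.142, -0.0, 1.37]
force: [0.3, -0.2, -0.2]
width: 0.507
```

>>> servo_tool --pt "0 0 0 -0.182 0" --pt "0 0 0 -0.182 0" --pt "0 0 0 -0.182 0" --pt "0 0 0 -0.182 0" --pt "0 0 0 -0.182 0"

```text
time_s: 12.62
ee_pos: [479.9, 40.1, 323.2]
ee_rot: [3.142, 0.0, 2.279]
force: [0.1, -0.1, 0.5]
width: 0.501
```

>>> servo_tool --pt "0 0 0 -0.182 0" --pt "0 0 0 -0.182 0" --pt "0 0 0 0 -0.1"

```text
time_s: 13.0
ee_pos: [479.9, 40.1, 323.2]
ee_rot: [3.142, 0.0, 2.635]
force: [-0.1, 0.3, -0.5]
width: 0.45
```

```bash
python3 - <<'E'
from plan import *
p,y,s=where();print(p,y,s['qpos'])
P,Y=tgt(.35);print(P,Y,'turn',-(Y-y), to(P+[0,0,60],p,y))
E
```

```text
[479.85670906  40.10220482 323.22297698] 2.635423175670484 [-1.52681784e-01 -2.27702953e-01  1.86711271e+00  6.60054467e-05
  1.50211156e+00 -1.21731316e+00]
[589.2197665   27.49511529 216.00885338] 2.641389179848816 turn -0.005966004178332263 [-10.18   4.2    4.72]
```

>>> servo_tool --pt "-5.1 2.1 0 0 -0.1" --pt "-5.1 2.1 0 0 -0.1" --pt "0 0 4.7 0 -0.1" --pt "0 0 0 0 -0.1"

```text
time_s: 13.5
ee_pos: [587.4, 27.9, 271.5]
ee_rot: [-3.138, -0.009, 2.635]
force: [-0.7, 0.0, -1.1]
width: 0.449
```

```bash
cat > snap.py <<'E'
import sys
from plan import *
tag=sys.argv[1]
p,y,s=where();print(p.round(1),round(y,3),round(s['width'],3),s['force'].round(1),s['time_s'])
out=[]
for n in('side','top'):
    f=arm.grab_frame(n)
    u=proj(f,[585,10,225]).astype(int);k=10
    im=cv2.resize(f['color'][u[1]-30:u[1]+30,u[0]-20:u[0]+20],None,fx=k,fy=k,interpolation=cv2.INTER_CUBIC)
    q=(proj(f,p)-u+[20,30])*k+k/2;cv2.circle(im,tuple(int(v) for v in q),4,(0,255,0),1)
    out.append(im)
cv2.imwrite(f'pics/{tag}.png',np.hstack(out))
P,Y=tgt(.35);print(to(P,p,y))
E
python3 snap.py n9
```

```text
[587.4  27.9 271.5] 2.635 0.449 [-0.7  0.  -1.1] 13.5
[-0.18  0.05  5.55]
```

View pics/n9.png

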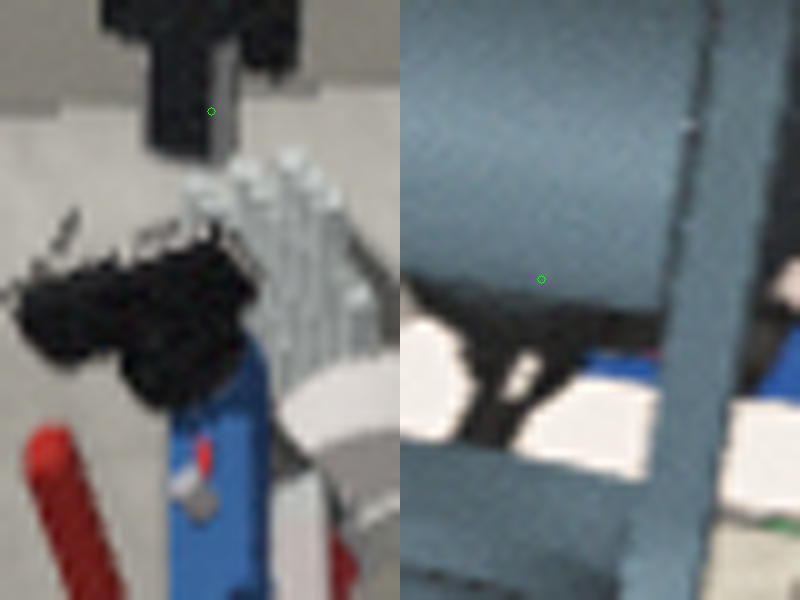

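>>> servo_tool --pt "-0.2 0.05 2.5 0 -0.1" --pt "0 0 1.2 0 -0.1" --pt "0 0 0 0 -0.1"

```text
time_s: 13.98
ee_pos: [591.2, 27.2, 239.6]
ee_rot: [3.142, -0.0, 2.637]
force: [0.5, -1.0, 0.4]
width: 0.448
```

>>> servo_tool --pt "0 0 0.9 0 -0.1" --pt "0 0 0.8 0 -0.1" --pt "0 0 0 0 -0.1"

```text
time_s: 14.35
ee_pos: [590.9, 27.2, 221.3]
ee_rot: [-3.141, -0.002, 2.638]
force: [-0.3, -0.5, 0.4]
width: 0.453
```

```bash
python3 snap.py n10
```

```text
[590.9  27.2 221.3] 2.638 0.453 [-0.3 -0.5  0.4] 14.35
[ 0.16 -0.06  0.53]
```

View pics/n10.png

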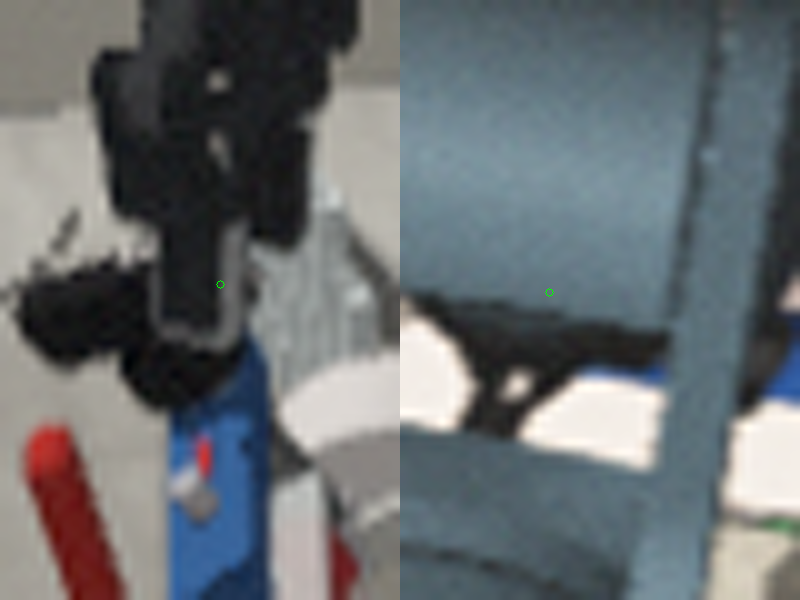

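>>> servo_tool --pt "0.1 0 0.5 0 -0.1" --pt "0 0 0 0 -1" --pt "0 0 0 0 -1" --pt "0 0 0 0 -1" --squeeze 20

```text
time_s: 14.95
ee_pos: [590.1, 27.3, 217.0]
ee_rot: [-3.14, -0.001, 2.638]
force: [-4.1, -3.5, 0.7]
width: 0.221
```

>>> servo_tool --pt "-0.05 -0.37 0.13 0.17 -1" --pt "-0.06 -0.36 0.16 0.16 -1" --pt "0 0 0 0 -1"

```text
time_s: 15.32
ee_pos: [588.2, 20.6, 214.8]
ee_rot: [3.14, 0.002, 2.31]
force: [-1.5, -4.4, -0.3]
width: 0.222
```

>>> servo_tool --pt "-0.06 -0.34 0.19 0.15 -1" --pt "-0.06 -0.33 0.22 0.145 -1" --pt "0 0 0 0 -1"

```text
time_s: 15.7
ee_pos: [585.7, 13.8, 211.7]
ee_rot: [3.136, 0.008, 2.014]
force: [6.1, -8.8, -1.7]
width: 0.222
```

```bash
python3 snap.py n11
```

```text
[585.7  13.8 211.7] 2.014 0.222 [ 6.1 -8.8 -1.7] 15.7
[ 1.09  0.9  -0.44]
```

View pics/n11.png

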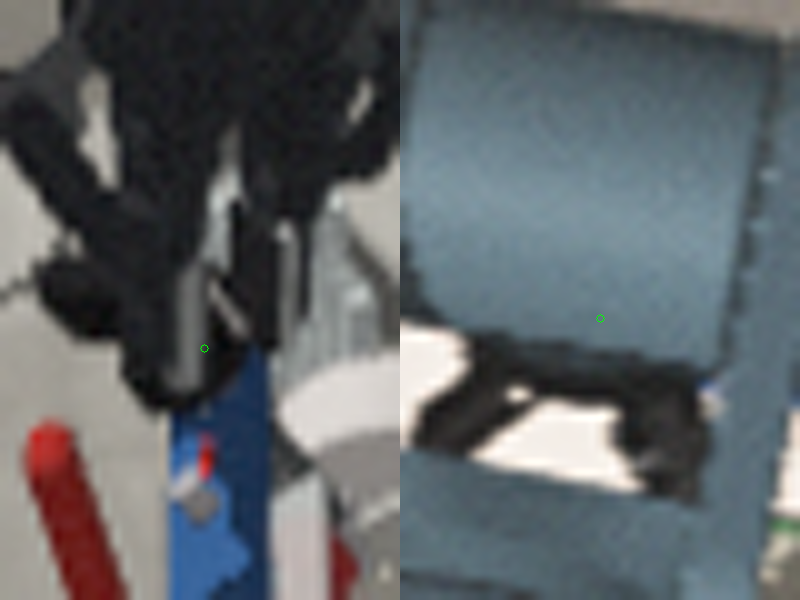

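>>> servo_tool --pt "-0.05 -0.32 0.24 0.14 -1" --pt "-0.03 -0.31 0.25 0.13 -1" --pt "0 0 0 0 -1"

```text
time_s: 16.18
ee_pos: [580.0, 9.1, 207.8]
ee_rot: [3.135, 0.01, 1.745]
force: [-0.1, -15.2, 3.7]
width: 0.224
```

>>> servo_tool --pt "-0.02 -0.3 0.26 0.125 -1" --pt "0.01 -0.3 0.27 0.125 -1" --pt "0 0 0 0 -1"

```text
time_s: 16.55
ee_pos: [573.1, 7.7, 203.9]
ee_rot: [3.136, 0.01, 1.495]
force: [-8.1, -18.0, 12.9]
width: 0.225
```

```bash
python3 snap.py n12; python3 -c "
from plan import *
P,Y=tgt(1.57);p,y,s=where();print(to(P,p,y),y-Y)"
```

```text
[573.1   7.7 203.9] 1.495 0.225 [ -8.1 -18.   12.9] 16.55
[ 2.09  1.46 -1.21]
[ 0.39 -0.33  0.51] 0.005127544292801822
```

View pics/n12.png

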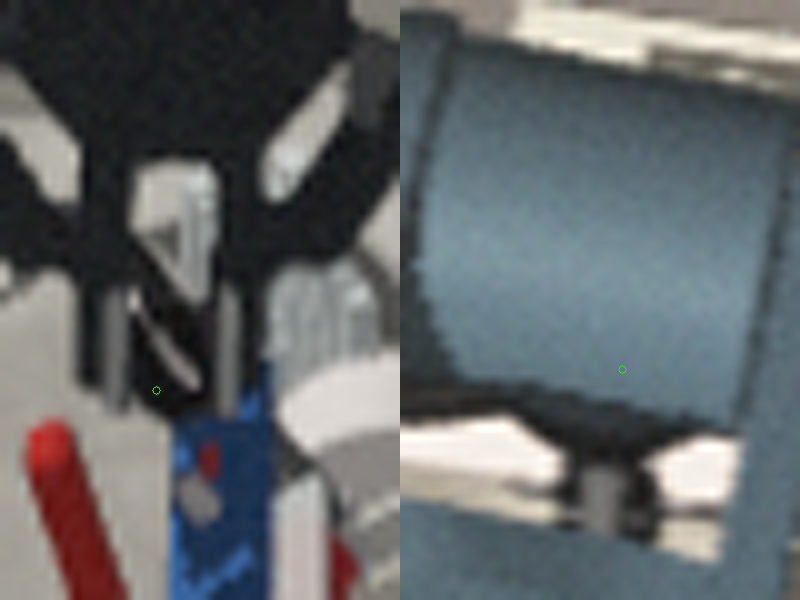

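>>> servo_tool --pt "0 0 0 0 -0.2" --pt "0 0 0 0 -0.2" --pt "0 0 -2 0 -0.2" --pt "0 0 -5 0 -0.2"

```text
time_s: 17.15
ee_pos: [569.9, 12.8, 268.8]
ee_rot: [-3.136, -0.001, 1.494]
force: [0.9, 1.0, 0.1]
width: 0.401
```

>>> servo_tool --pt "0 5 0 0 -0.2" --pt "0 5 0 0 -0.2" --pt "0 0 0 0 -0.2"

```text
time_s: 17.52
ee_pos: [673.0, 4.3, 269.4]
ee_rot: [-3.141, -0.0, 1.493]
force: [0.1, 1.1, -1.6]
width: 0.395
```

```bash
cat > nutpic.py <<'E'
import sys
from plan import *
x,y,yaw=np.load('fit.npy')[:3]
T=lambda q:RZ(yaw)@q+np.array([x,y,0])
p,yy,s=where();print(p.round(1),round(yy,3),round(s['width'],3),s['force'].round(1),s['time_s'])
out=[]
for n in('side','top'):
    f=arm.grab_frame(n)
    u=proj(f,T(cr(0,90,150))).astype(int);k=16
    im=cv2.resize(f['color'][u[1]-18:u[1]+18,u[0]-24:u[0]+24],None,fx=k,fy=k,interpolation=cv2.INTER_CUBIC)
    clean=im.copy()
    for th,c in((1.2,(0,255,0)),(1.57,(255,255,0)),(1.9,(0,165,255))):
        a=cr(0,100,158);w=CX*np.cos(th)-CY*np.sin(th);m=-CX*np.sin(th)-CY*np.cos(th)
        pp=np.array([(proj(f,T(a+33*i*w+8*j*m))-u+[24,18])*k+k/2 for i,j in((1,1),(1,-1),(-1,-1),(-1,1))]).astype(int)
        cv2.polylines(im,[pp],True,c,1)
    out.append(np.vstack([clean,im]))
    for l in ('nut_grip','nut_line','set_mark'):
        q=arm.spot_point(f,l)[:1]
        for z in q: print(n,l,pix(f,z['position']).round(1),round(z['p'],2))
cv2.imwrite(f'pics/{sys.argv[1]}.png',cv2.resize(np.hstack(out),None,fx=.5,fy=.5,interpolation=cv2.INTER_AREA))
E
python3 nutpic.py n13
```

```text
[673.    4.3 269.4] 1.493 0.395 [ 0.1  1.1 -1.6] 17.525
side nut_grip [336.4 201.8] 0.7
side set_mark [343.2 218.7] 0.76
top nut_line [355.8 188.4] 0.46
```

View pics/n13.png

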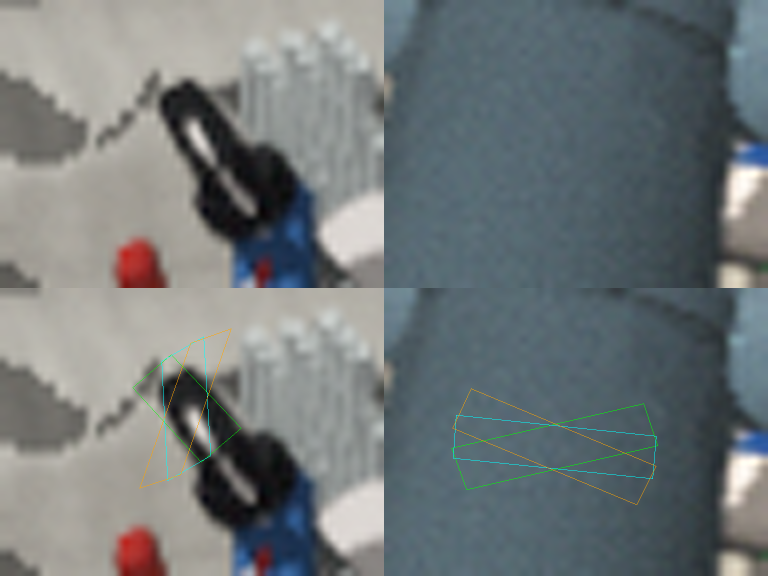

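>>> servo_tool --pt "0 -5 -1 0 -0.2" --pt "0 -5 -1 0 -0.2" --pt "0 -5 0 0 -0.2" --pt "0 -5 0 0 -0.2" --pt "0 0 0 0 -0.2"

```text
time_s: 18.55
ee_pos: [468.9, 20.5, 289.8]
ee_rot: [3.141, 0.0, 1.493]
force: [1.0, -0.9, -0.3]
width: 0.403
```

```bash
python3 nutpic.py n14
```

```text
[468.9  20.5 289.8] 1.493 0.403 [ 1.  -0.9 -0.3] 18.55
side nut_grip [340.5 203.5] 0.47
side nut_line [373.7 269.7] 0.72
side set_mark [344.4 219.4] 0.89
top nut_grip [314.6 212.3] 0.74
top nut_line [326.4 208.1] 0.79
top set_mark [329.5 208.3] 0.6
```

View pics/n14.png

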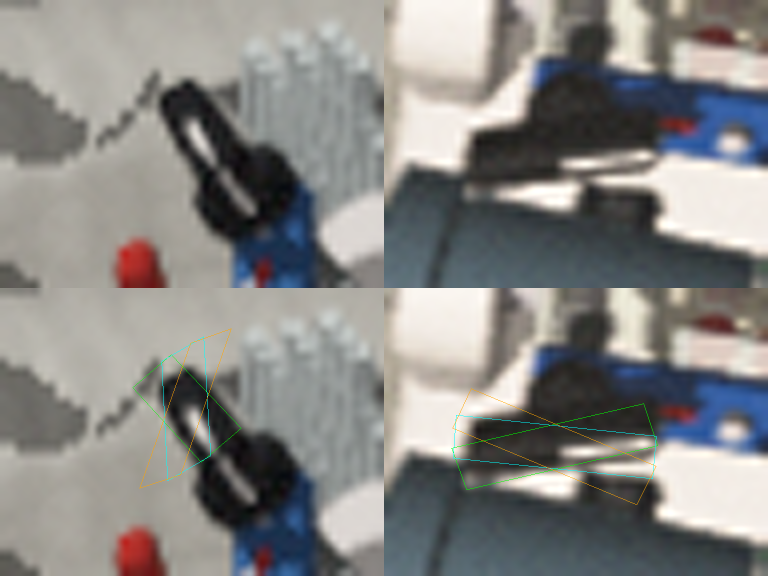

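```bash
sed -i 's/^N0=.*/N0=np.array([571,36,211.5])/' plan.py; python3 - <<'E'
from plan import *
p,y,s=where()
P,Y=tgt(1.27);print(P,Y,'turn',-(Y-y));print(to(P+[0,0,60],p,Y))
for th in np.linspace(1.27,1.75,5)[1:]:
    P2,Y2=tgt(th); print(round(th,2),to(P2,P,Y),round(-(Y2-Y),3),P2.round(1)); P,Y=P2,Y2
E
```

```text
[576.9633159   10.60160329 204.50684929] 1.7386378994319087 turn -0.24584070249665868
[-2.65 10.16  2.54]
1.39 [-0.02 -0.24  0.21] 0.1 [574.7  10.  202.5]
1.51 [-0.   -0.23  0.21] 0.099 [572.3   9.9 200.4]
1.63 [ 0.01 -0.23  0.21] 0.098 [570.   10.  198.3]
1.75 [ 0.03 -0.23  0.21] 0.099 [567.7  10.6 196.2]
```

>>> servo_tool --pt "0 0 0 -0.125 -0.2" --pt "0 0 0 -0.12 -0.2" --pt "-1.35 5.1 0 0 -0.2" --pt "-1.3 5.06 0 0 -0.2" --pt "0 0 2.5 0 -0.2"

```text
time_s: 19.58
ee_pos: [580.2, 9.9, 265.5]
ee_rot: [3.139, 0.001, 1.738]
force: [-0.2, 0.0, -0.6]
width: 0.403
```

>>> servo_tool --pt "0 0 3 0 -0.2" --pt "0 0 0 0 -0.2"

```text
time_s: 19.82
ee_pos: [575.0, 10.9, 231.8]
ee_rot: [-3.135, -0.002, 1.738]
force: [-0.1, -0.9, -0.3]
width: 0.398
```

```bash
python3 snap.py n15;python3 -c "
from plan import *
P,Y=tgt(1.27);p,y,s=where();print(to(P,p,y),y-Y)"
```

```text
[575.   10.9 231.8] 1.738 0.398 [-0.1 -0.9 -0.3] 19.825
[1.19 1.74 1.53]
[0.   0.02 3.11] -0.0008687602497383651
```

View pics/n15.png

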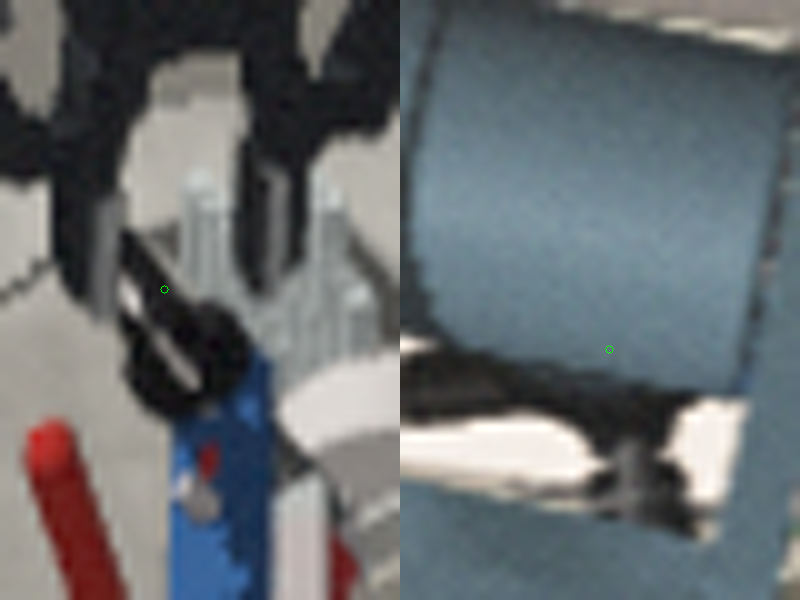

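>>> servo_tool --pt "0 -0.3 0 0 0" --pt "0 0 1.2 0 0" --pt "0 0 1.0 0 0" --pt "0 0 0.5 0 0" --pt "0 0 0 0 0"

```text
time_s: 20.55
ee_pos: [573.0, 10.2, 207.2]
ee_rot: [-3.14, -0.0, 1.738]
force: [-0.3, -0.8, 0.0]
width: 0.499
```

>>> servo_tool --pt "0 0 0 0 -1" --pt "0 0 0 0 -1" --pt "0 0 0 0 -1"

```text
time_s: 20.92
ee_pos: [573.8, 10.2, 208.4]
ee_rot: [3.14, 0.0, 1.738]
force: [0.2, 1.1, 0.8]
width: 0.284
```

```bash
python3 snap.py n16
```

```text
[573.8  10.2 208.4] 1.738 0.284 [0.2 1.1 0.8] 20.925
[ 1.24  1.88 -0.81]
```

View pics/n16.png

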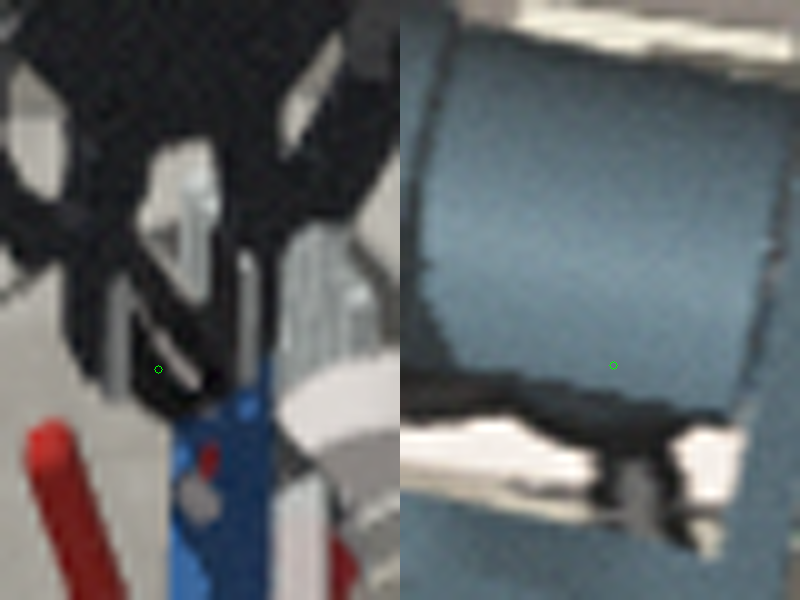

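>>> servo_tool --pt "-0.02 -0.24 0.2 0.1 -1" --pt "0 -0.23 0.2 0.1 -1" --pt "0.01 -0.23 0.2 0.1 -1" --pt "0 0 0 0 -1"

```text
time_s: 21.52
ee_pos: [567.5, 9.3, 203.6]
ee_rot: [3.138, 0.0, 1.438]
force: [0.7, -0.3, 4.7]
width: 0.286
```

```bash
python3 snap.py n17
```

```text
[567.5   9.3 203.6] 1.438 0.286 [ 0.7 -0.3  4.7] 21.525
[ 1.91  2.03 -1.29]
```

View pics/n17.png

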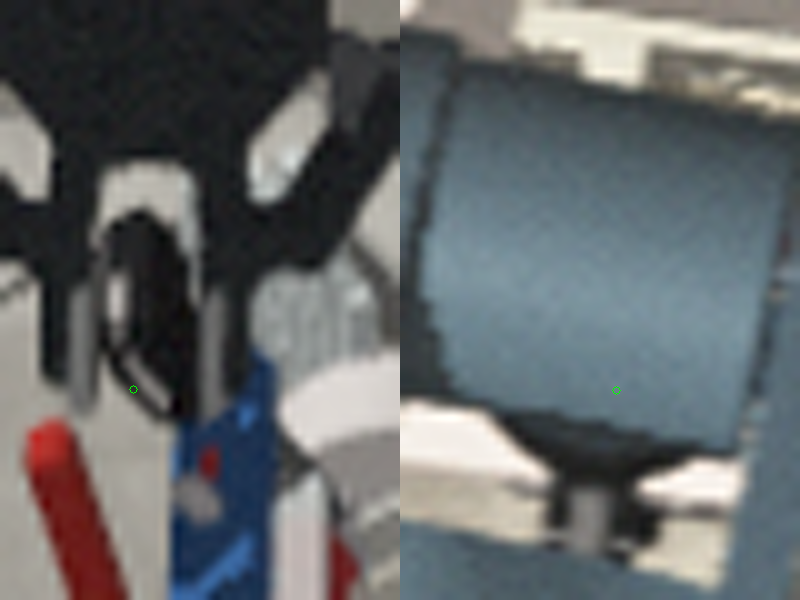

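>>> servo_tool --pt "0 0 0 0 0" --pt "0 0 0 0 0" --pt "0 0 -3 0 0" --pt "0 0 -5 0 0"

```text
time_s: 22.12
ee_pos: [564.7, 9.9, 279.8]
ee_rot: [-3.135, -0.0, 1.438]
force: [1.0, 0.7, 0.3]
width: 0.497
```

>>> servo_tool --pt "0 -5.5 -1 0 0" --pt "0 -5.5 0 0 0" --pt "0 0 0 0 0"

```text
time_s: 22.5
ee_pos: [454.2, 25.0, 290.7]
ee_rot: [-3.14, -0.0, 1.438]
force: [0.6, 0.1, -0.2]
width: 0.501
```

```bash
python3 nutpic.py n18
```

```text
[454.2  25.  290.7] 1.438 0.501 [ 0.6  0.1 -0.2] 22.5
side nut_grip [339.9 203.8] 0.48
side nut_line [339.4 210. ] 0.57
side set_mark [342.9 218.6] 0.8
top nut_grip [312.3 209.5] 0.63
top nut_line [328.  213.4] 0.54
top set_mark [328.  205.6] 0.92
```

View pics/n18.png

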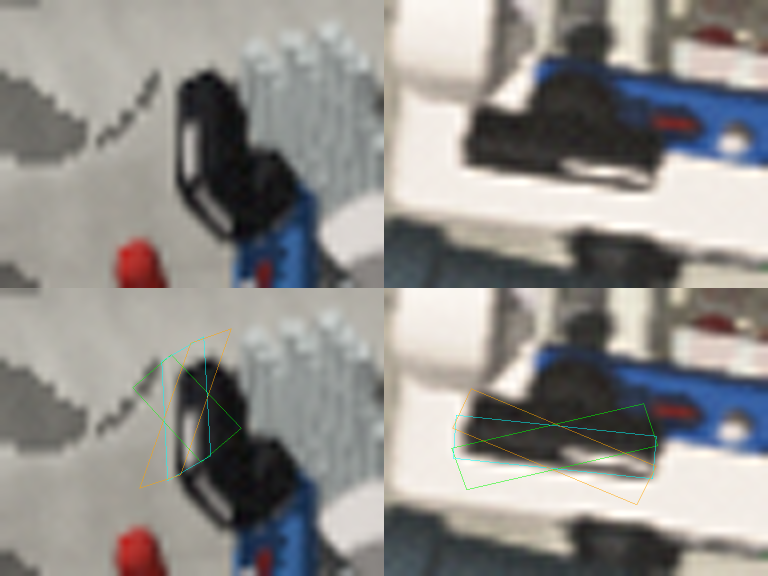

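>>> servo_tool --pt "0 0 -3 0.169 0" --pt "0 0 -3 0.169 0" --pt "0 0 0 0.169 0" --pt "0 0 0 0.169 0" --pt "0 0 0 0.169 0"

```text
time_s: 23.52
ee_pos: [457.9, 24.1, 351.9]
ee_rot: [-3.141, 0.0, 0.587]
force: [-0.1, 0.0, -0.2]
width: 0.503
```

>>> servo_tool --pt "0 0 0 0.169 0" --pt "0 0 0 0.169 0" --pt "0 0 0 0.169 0" --pt "0 0 0 0.169 0" --pt "0 0 0 0 0"

```text
time_s: 24.15
ee_pos: [457.8, 24.1, 351.9]
ee_rot: [-3.142, 0.001, -0.081]
force: [-0.3, -0.9, 1.8]
width: 0.503
```

```bash
python3 - <<'E'
from plan import *
p,y,s=where();print(p,y)
print(to([538,-158.5,350],p,y))
rr=[]
for n in('side','top'):
    f=arm.grab_frame(n)
    for l in('lever_grip','lever_pivot'):
        q=arm.spot_point(f,l)[:1]
        for z in q: print(n,l,pix(f,z['position']).round(1),round(z['p'],2))
        if l=='lever_grip': rr.append(ray(f,pix(f,q[0]['position'])))
    print(proj(f,[538,-159,288]))
print(tri(rr))
E
```

```text
[457.75631461  24.06821783 351.85855242] -0.08124348612135202
[ 9.48 17.55  0.19]
side lever_grip [332.8 229.1] 0.6
side lever_pivot [337.6 261. ] 0.68
[332.76074355 225.86335123]Traceback (most recent call last):
  File "<stdin>", line 10, in <module>
IndexError: list index out of range
```

>>> servo_tool --pt "0 5.8 0 0 0" --pt "0 5.8 0 0 0" --pt "0 5.9 0 0 0" --pt "4.7 0 0 0 0" --pt "4.7 0 0 0 0"

```text
time_s: 25.02
ee_pos: [537.4, -159.7, 352.3]
ee_rot: [3.141, -0.001, -0.085]
force: [0.6, 0.0, 0.8]
width: 0.503
```

>>> servo_tool --pt "0 0 0 0 0" --pt "0 0 3 0 0" --pt "0 0 2 0 0" --pt "0 0 2 0 0" --pt "0 0 0 0 0" --squeeze 35

```text
time_s: 25.65
ee_pos: [535.5, -157.5, 280.1]
ee_rot: [-3.14, 0.003, -0.083]
force: [-0.3, -0.8, 0.5]
width: 0.497
```

```bash
python3 - <<'E'
from plan import *
p,y,s=where();print(p,y,s['force'])
print(to([538,-158.5,266],p,y))
out=[]
for n in('side','top'):
    f=arm.grab_frame(n)
    u=proj(f,[540,-150,260]).astype(int);k=10
    im=cv2.resize(f['color'][u[1]-30:u[1]+30,u[0]-20:u[0]+20],None,fx=k,fy=k,interpolation=cv2.INTER_CUBIC)
    out.append(im)
cv2.imwrite(f'pics/l19.png',np.hstack(out))
E
```

```text
[ 535.45048559 -157.52804781  280.08535386] -0.08309601208712847 [-0.29565272 -0.83256219  0.50619708]
[0.26 0.08 1.41]
```

View pics/l19.png

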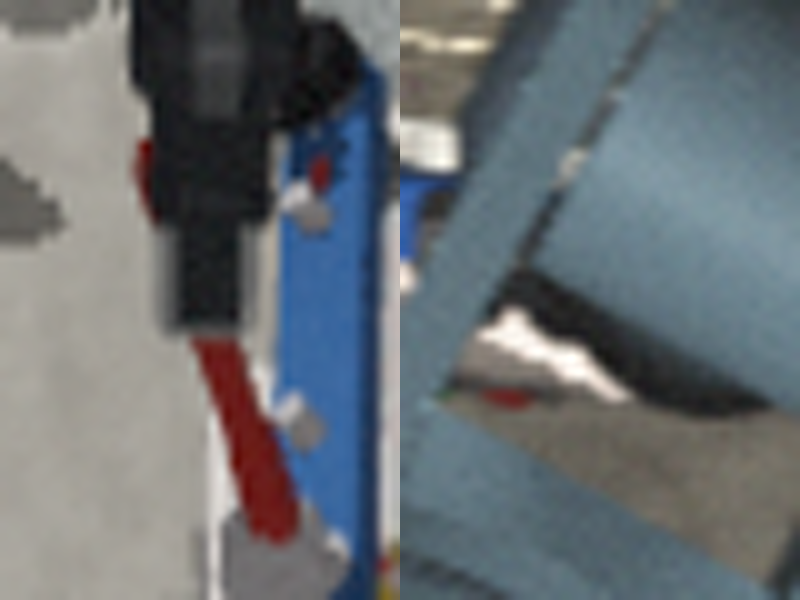

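Fingers straddle the paddle; go down 1.4 cm and grip.

>>> servo_tool --pt "0 0 1.4 0 0" --pt "0 0 0 0 -1" --pt "0 0 0 0 -1" --pt "0 0 0 0 -1"

```text
time_s: 26.25
ee_pos: [536.2, -158.1, 267.5]
ee_rot: [3.141, 0.001, -0.083]
force: [-1.8, 0.5, -3.1]
width: 0.207
```

>>> servo_tool --pt "-1.12 0 0.41 0 -1" --pt "-1.06 0 0.56 0 -1" --pt "-0.97 0 0.69 0 -1" --pt "-0.87 0 0.82 0 -1" --pt "-0.75 0 0.93 0 -1"

```text
time_s: 26.88
ee_pos: [490.5, -153.3, 237.7]
ee_rot: [-3.14, -0.006, -0.084]
force: [-2.3, 8.1, 10.2]
width: 0.21
```

>>> servo_tool --pt "-0.62 0 1.02 0 -1" --pt "-0.47 0 1.1 0 -1" --pt "-0.32 0 1.15 0 -1" --pt "-0.16 0 1.18 0 -1"

```text
time_s: 27.38
ee_pos: [473.6, -151.8, 190.6]
ee_rot: [-3.139, -0.001, -0.084]
force: [-3.0, 5.3, 5.9]
width: 0.209
```

```bash
python3 - <<'E'
from plan import *
p,y,s=where();print(p,y,s['force'])
f=arm.grab_frame('side')
u=proj(f,[520,-157,180]).astype(int)
im=f['color'][u[1]-75:u[1]+75,u[0]-100:u[0]+100]
cv2.imwrite(f'pics/l20.png',cv2.resize(im,None,fx=4,fy=4,interpolation=cv2.INTER_CUBIC))
E
```

```text
[ 473.62708003 -151.84547888  190.62147549] -0.0842806946259329 [-2.99773363  5.3080082   5.92876635]
```

View pics/l20.png

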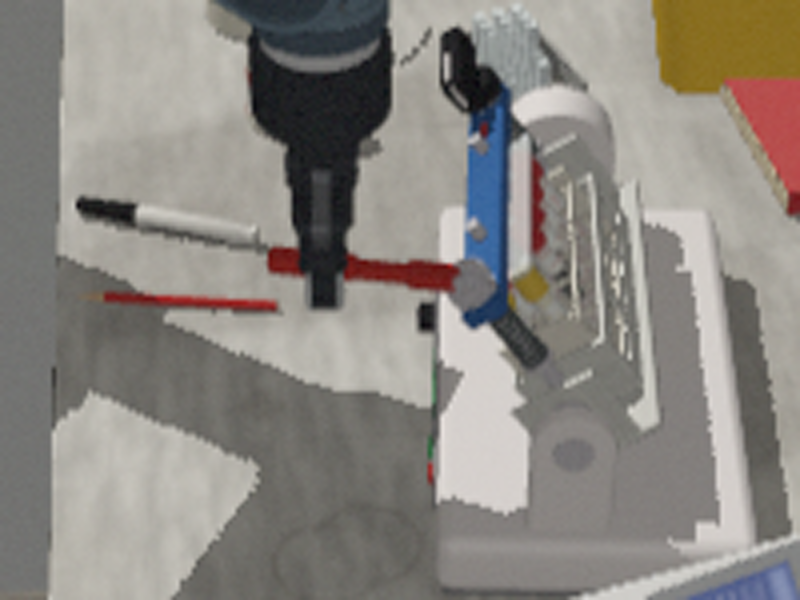

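>>> servo_tool --pt "0 0 1.19 0 -1" --pt "0.16 0 1.18 0 -1" --pt "0.32 0 1.15 0 -1" --pt "0.47 0 1.1 0 -1" --pt "0 0 0 0 -1"

```text
time_s: 28.05
ee_pos: [483.8, -153.9, 143.0]
ee_rot: [3.141, -0.002, -0.084]
force: [1.4, -0.7, -0.3]
width: 0.209
```

>>> servo_tool --pt "0.55 0 0.9 0 -1" --pt "0.3 0 0.5 0 -1" --pt "0 0 0 0 -1"

```text
time_s: 28.42
ee_pos: [491.0, -155.0, 132.1]
ee_rot: [3.14, 0.004, -0.083]
force: [-15.2, 3.2, 25.2]
width: 0.209
```

```bash
cat > lp.py <<'E'
import sys
from plan import *
p,y,s=where();print(p,y,s['force'],s['time_s'])
f=arm.grab_frame('side')
u=proj(f,[520,-157,180]).astype(int)
im=f['color'][u[1]-75:u[1]+75,u[0]-100:u[0]+100]
cv2.imwrite(f'pics/{sys.argv[1]}.png',cv2.resize(im,None,fx=4,fy=4,interpolation=cv2.INTER_CUBIC))
E
python3 lp.py l21
```

```text
[ 491.00570306 -155.01046504  132.12732605] -0.0825625938063268 [-15.18471503   3.21022225  25.18299213] 28.425
```

View pics/l21.png

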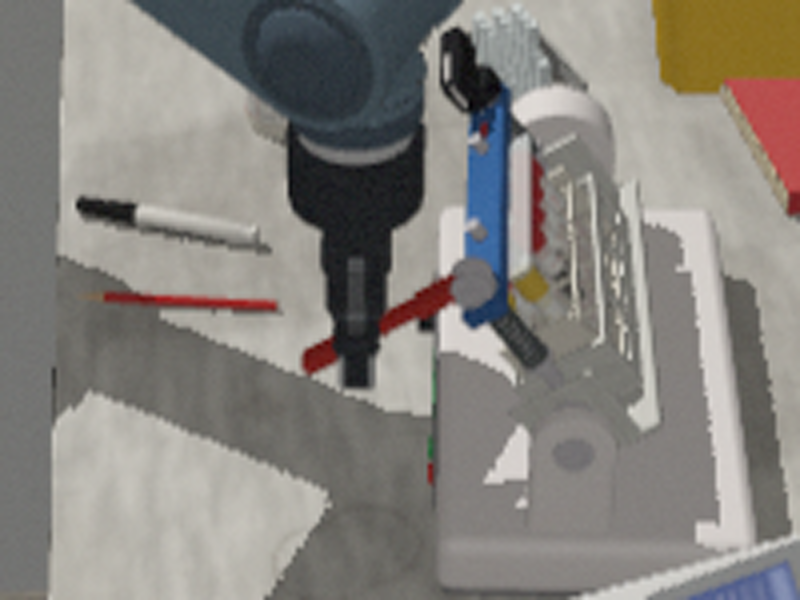

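>>> servo_tool --pt "0.1 0 0.3 0 -1" --pt "0 0 0.2 0 -1" --pt "0 0 0 0 -1"

```text
time_s: 28.85
ee_pos: [493.6, -155.4, 129.2]
ee_rot: [3.14, -0.001, -0.082]
force: [-14.6, 6.0, 31.9]
width: 0.205
```

>>> servo_tool --pt "-0.1 0 -0.4 0 0" --pt "0 0 0 0 0" --pt "0 0 -3 0 0" --pt "0 0 -5 0 0" --pt "0 0 -5 0 0"

```text
time_s: 29.48
ee_pos: [490.7, -154.1, 258.0]
ee_rot: [-3.141, 0.003, -0.083]
force: [0.2, 0.5, -0.0]
width: 0.499
```

>>> servo_tool --pt "-5 3 -2 0 0" --pt "-5 3 0 0 0" --pt "0 4 0 0 0" --pt "0 0 0 0 0"

```text
time_s: 29.98
ee_pos: [382.4, -247.1, 277.3]
ee_rot: [-3.141, 0.001, -0.086]
force: [-0.4, 0.8, 0.3]
width: 0.503
```

```bash
python3 lp.py l22; python3 nutpic.py n22; python3 - <<'E'
from plan import *
f=arm.grab_frame('top')
cv2.imwrite('pics/t22.png',cv2.resize(f['color'][130:280,226:426],None,fx=4,fy=4,interpolation=cv2.INTER_CUBIC))
E
```

```text
[ 382.37625498 -247.12753931  277.29513169] -0.08648096570439212 [-0.4323582   0.84177318  0.31421566] 29.975
[ 382.8 -246.1  277.2] -0.085 0.499 [ 0.3  0.4 -0.3] 30.025
side nut_grip [339.4 202.4] 0.8
side nut_line [337.3 213.6] 0.77
side set_mark [344.7 220.5] 0.93
top nut_grip [311.2 209.1] 0.66
top nut_line [328.  212.8] 0.66
top set_mark [328.8 206.1] 0.88
```

View pics/l22.png

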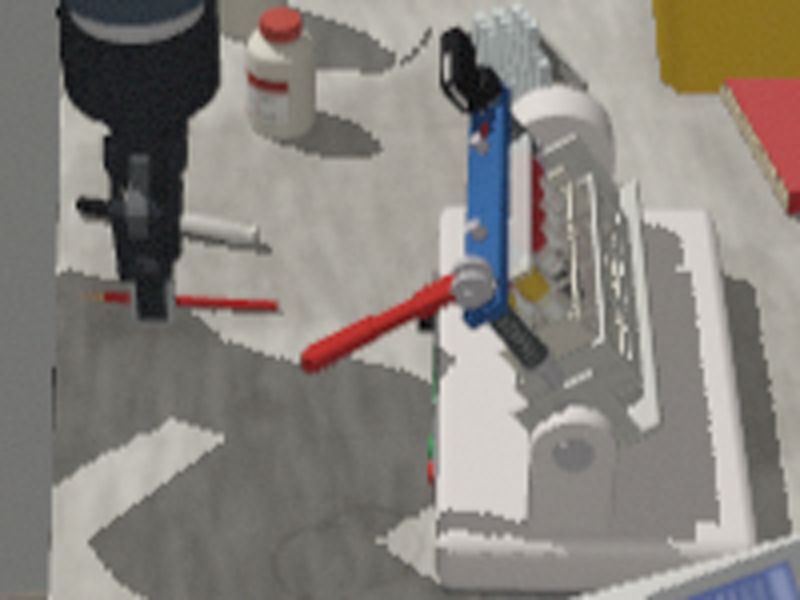

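View pics/n22.png

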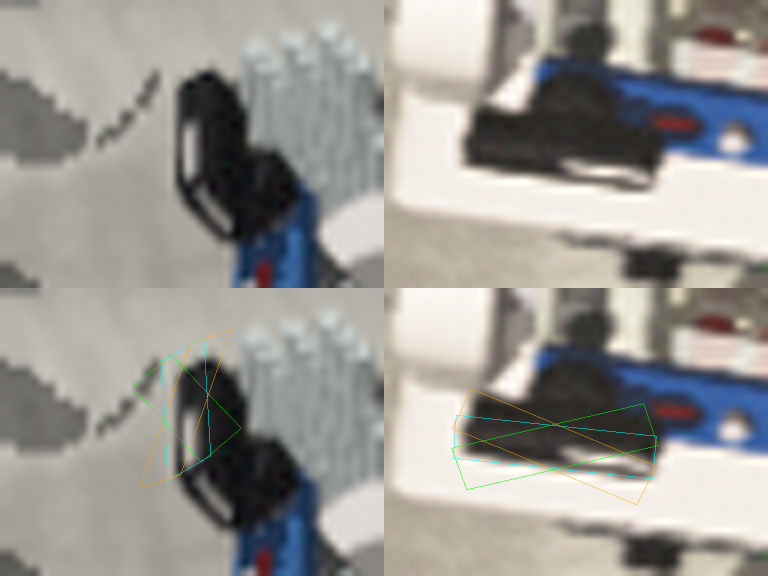

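View pics/t22.png

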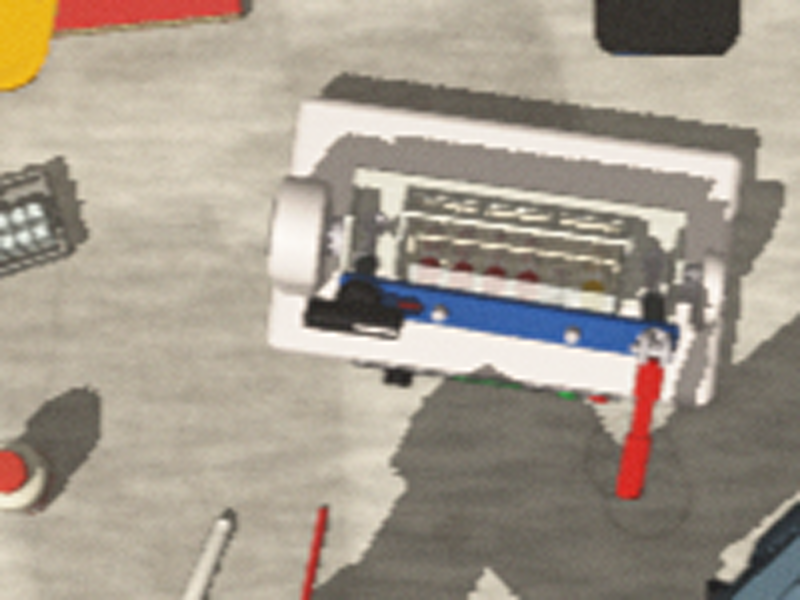

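```bash
python3 -c "
from rig import arm
print(arm.job_done()); print(arm.read_state()['time_s'])"
```

```text
the job is handed in; nothing more can be done
None
the job is handed in; nothing more can be done
```

I finished the job in the order asked and handed it in at about 30 s, well under the 58 s limit. I did not measure the pad pressing on the caps. I take it from the nut angle and the closed lever.

- **Lever opened:** I flipped it up until it pushed back at its stop with about 21 N.
- **Nut tightened:** The first turn stopped short, at about 1.27 rad by the pictures. I gripped the wing again and turned it further. The last side and top pictures show the white line along the bar at the red mark, at about 1.55 rad and within roughly 0.1 of the target.
- **Lever closed:** I pushed it down until the total force was about 35 N, then let go. In the last pictures it lies where it lay at the start, within a pixel or so.
- **Surroundings:** I saw nothing disturbed in the last close-up pictures, which do not cover the whole bench. The arm stands clear, and its force reads near zero.

**Network misses:** The trained networks sometimes put the white line in the wrong place, and once missed the lever. For those I went by the pictures and the model fitted to them.

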